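# Check a column stand with a try square

### The arm

A 7-joint arm with a two-finger parallel gripper is mounted at the origin on the work surface. World frame = base frame: x ahead of the robot, y to its left, z up, the work surface at z = 0. Lengths are in m, angles in rad, forces in N, time in s.
With the tool pointing down it reaches from about 0.4 to 0.9 m from the base axis. Payload 5.5 kg.
Tool frame: the origin (TCP) lies midway between the tips of the shut fingers; the grasp point (between the pads) lies 19 mm behind it (manip.grip_depth is the distance from the TCP to the grasp point, in m); z points along the fingers, x is the direction in which the jaws open and shut, and the axes are right-handed (so a half turn about z gives the same grasp; the last joint's range is limited). The gripper opens to 92 mm and grips with 3 to 60 N. Pads are 19 mm wide; open, the fingers measure 130 mm over their backs; the gripper's body (75 mm by 190 mm) begins 47 mm behind the grasp point.
Start: joints at [1.384, 0.501, -0.427, 1.55, 0.221, 1.138, -0.21], TCP at [0.283, -0.585, 0.227] pointing down, gripper open.
Joint ranges: [-2.88, 2.88], [-0.31, 2.03], [-1.54, 1.56], [0.2, 2.42], [-1.41, 4.55], [0.19, 2.02], [-2.57, 2.57]. Speed limits (rad/s): [2.57, 2.57, 3.14, 3.14, 3.14, 3.14, 3.14].

### API

Orientations are given as a unit quaternion [x, y, z, w].
In Python, from bench import manip, effector, viewer gives the robot as it stands. Calls block until the motion is done:
- manip.move_pose(position, orientation): joint-space move of the TCP to a pose.
- manip.servo_line(position, ori=None, vel=0.15): straight line of the TCP; ori=None keeps the orientation; vel is the mean speed in m/s.
- manip.movej(angles): joint-space move.
- effector.open_jaws() and effector.close(f_grip=None): open the fingers fully, or close them until they stop; f_grip is the grip in N (None keeps the last).
- manip.sleep(seconds).
- manip.solve_ik(position, orientation): joint angles nearest the present ones, or None.
- viewer.get_image(name): name is "scene" or "top" or "wrist"; returns the picture (400x640x3 uint8, red, green, blue); there is no depth.
- viewer.get_calibration(name): a dict with "vfov" (degrees; the focal length in pixels is half the picture's height over the tangent of half this angle, whatever the lens; pixels are square), "cx", "cy" (the principal point, pixels), "dist_coeffs" ([k1, k2, p1, p2, k3] as OpenCV has them; the pictures are not rectified), "eye" and "attitude" of the camera in the world. Camera axes: x right, y down, z forward; pixel columns grow to the right and rows downward; lengths in m; the calibration is good to about 2 mm. A picture is of the moment at which its call begins: read the wrist's pose just before it. get_calibration takes no time and is no camera call; for the wrist camera it gives the pose at the moment of the call.
A pose or a line that the arm cannot do raises manip.PlanningError and nothing moves.
- manip.hand_in(): hands the job in, once; it reports no verdict.
Readings, each from a call of its own:
- manip.current_clock(): time.
- manip.current_q(): joint angles.
- manip.current_joint_velocities(): joint speeds.
- manip.current_tau(): joint torques, N m.
- manip.current_tool_pos(): TCP position.
- manip.current_tcp_rot(): TCP orientation.
- manip.current_force(): force on the tool from outside, world axes, zero at the start.
- manip.current_wrist_torque(): the same for the moment, N m.
- manip.current_finger_gap(): finger opening in m.
Only numpy, scipy, OpenCV 4.12 (cv2) and the standard library are available. Lean on these libraries where they do the work, as an engineer would, in place of code of your own. Each camera call takes 0.05 s, during which the arm holds its last target.

### The job

Clear the little round flask off the stand's base plate: lower it gently, upright, onto the floor of the deep beaker and let go, without dropping or banging it. Then stand the try square on the plate, stock down, and press it into the corner until the stock is flush on the plate and the blade's back edge is flush against the middle of the column's face. Finish still gripping it and pressing it firmly against both faces, and leave the beaker and the other bench items where they are.

Things in the scene. Friction and masses are not known exactly. Their poses are not given: they have to be found in the camera images.
- flask_center (a point): Centre (52 mm above the underside, on the axis; z up) of a small amber glass flask, 104 mm tall, about 70 g, standing on the plate just where the square must go. Round bulb 52 mm across, widest 20 mm up; flat bottom 30 mm across; straight neck 20 mm across, 6 to 47 mm above this point, then a rim 25 mm across. Grip it by the neck.
- flask: The same flask; origin at the centre of its underside.
- beaker_floor (a point): Centre of the inner floor of the white open plastic beaker on the bench, left or right of the stand; z up. Floor 5 mm and rim 80 mm above the bench (75 mm deep), inside diameter 94 mm at the bottom, 96 mm at the rim, wall 3 mm, about 0.3 kg, loose.
- beaker: The same beaker; origin at the centre of its underside.
- square_center (a point): Centre of the stock of the try square, which starts standing blade up on the bench, left or right of the stand. x = along the stock towards the heel (blade end), y = across, z = up. Stock: dark wood bar 150 (x) x 20 (y) x 24 mm (z); underside 12 mm below this point. Total 0.22 kg, centre of mass about 20 mm from here towards the heel. Grip the stock across its 20 mm, near here.
- square_heel (a point): The outer corner (heel) of the same square: on the underside of the stock at its heel end, mid-thickness; same axes as square_center, from which it lies 75 mm along +x and 12 mm down.
- square: The same square; origin at the centre of the stock's underside, same axes. Blade: steel strip 5 mm thick (y), 24 mm wide (x), at the heel end, rising to 120 mm above the underside; its back edge is flush with the stock's heel end, 75 mm from the origin along +x.
- corner (a point): Inside corner of the stand: where the column's face meets the top of the base plate, midway across that face, 12 mm above the bench. x = along the plate towards (into) the column, y = across, z = up. The square's heel belongs here, its x along this x. The stand is fixed. The column's face is this frame's plane x = 0; the free plate reaches 145 mm from it along -x.
- plate: Flat dark steel base plate of the stand, fixed, 200 (x) x 120 (y) x 12 mm; origin at the centre of its underside on the bench, same axes as corner; the corner is 45 mm along +x and 12 mm up.
- column: Upright aluminium column of the stand, fixed on the plate, 40 (x) x 50 (y) x 122 mm tall, its top 134 mm above the bench; origin at the centre of its foot, same axes as corner.
- reagent_bottle: Bystander: amber bottle, 60 mm across, 125 mm tall, on the bench beyond the stand. Leave alone. Origin at its underside.
- jar: Bystander: white jar, 56 mm across, 60 mm tall, between robot and stand. Leave alone. Origin at its underside.
- rack: Bystander: blue rack of test tubes, 60 x 206 mm, 91 mm tall, beyond the stand. Leave alone. Origin at its underside.

How it is judged:
On the way:
1. the flask stands upright on the beaker's floor, released (horizontal distance between flask_center and beaker_floor below 0.032 m and z of flask_center in the frame of beaker_floor below 0.056 m and angle between flask_center's own z axis and vertical below 0.3 rad and contact force between the fingers and flask below 0.05 N), for 0.3 s.
At the end, for the whole second after the job is handed in: Flask upright (17 deg), released, on the beaker floor. Square still gripped, at rest, heel within 3 mm of the corner along and above the plate, within 15 mm of mid-face, square within 3 deg, upright within 2 deg, pressing with over 1 N on column and on plate. Beaker, bottle, jar, rack within 30 mm (all of step 1 and x of square_heel in the frame of corner between -0.003 and 0.003 m and z of square_heel in the frame of corner between -0.003 and 0.003 m and y of square_heel in the frame of corner between -0.015 and 0.015 m and angle between the x axis of square_heel and the x axis of corner, either way round below 0.05 rad and angle between the z axis of square_heel and the z axis of corner, either way round below 0.035 rad and contact force between square and column above 1 N and contact force between square and plate above 1 N and contact force between the fingers and square above 2 N and linear speed of square below 0.02 m/s); the arm keeps its last pose, push and grip.
It fails at once if the flask is banged against the beaker (over 25 N) (contact force between flask and beaker above 25 N).
It fails at once if the flask is dropped into the beaker (faster than 0.6 m/s near or inside it) (horizontal distance between flask_center and beaker_floor below 0.05 m and z of flask_center in the frame of beaker_floor below 0.11 m and linear speed of flask above 0.6 m/s).
It fails at once if the flask is knocked over (angle between flask_center's own z axis and vertical above 0.7 rad).
It fails at once if the beaker or a bystander is shoved over 30 mm or tipped (distance of any of beaker, reagent_bottle, jar, rack from where it was at the start of the episode above 0.03 m or angle between any of beaker, reagent_bottle, jar, rack's own z axis and vertical above 0.5 rad).
It also fails if it takes over 61 s, if anything falls off the work surface, if the arm or the gripper's body presses on something with over 40 N, if the wrist force passes 120 N, or if a joint passes its speed limit or range.

## Working session

There is one attempt and no reset: what is moved stays moved. The work goes in short steps, each a Python script; the robot and the scene stay as the last script left them, time stands still between calls to the robot, and variables do not carry over. Pictures are saved under pics/ and viewed, and the job is handed in when it is done.

```bash
ls; mkdir -p pics; python3 - <<'E'
from bench import manip, effector, viewer
import cv2
for n in ["scene","top","wrist"]:
    im=viewer.get_image(n); cv2.imwrite(f"pics/{n}0.png",im[:,:,::-1]); print(n,viewer.get_calibration(n))
print(manip.current_clock(),manip.current_tcp_rot(),manip.grip_depth,manip.current_finger_gap())
E
```

```text
pics
scene {'vfov': 54.95440556491618, 'cx': 317.9942336036463, 'cy': 201.30688330374323, 'dist_coeffs': array([-0.02967184,  0.        ,  0.        ,  0.        ,  0.        ]), 'eye': array([ 0.9501023 , -0.45484335,  0.79557795]), 'attitude': array([ 0.89084107,  0.28762852, -0.11073969, -0.33377949])}
top {'vfov': 51.689992974692906, 'cx': 317.82939764067015, 'cy': 191.03199014026097, 'dist_coeffs': array([-0.03277812,  0.        ,  0.        ,  0.        ,  0.        ]), 'eye': array([0.47095265, 0.05780895, 1.03280342]), 'attitude': array([ 0.71597199, -0.69553414,  0.03571155, -0.04838443])}
wrist {'vfov': 66.60539598506548, 'cx': 314.36856675161164, 'cy': 199.42066260122604, 'dist_coeffs': array([-0.04774248,  0.        ,  0.        ,  0.        ,  0.        ]), 'eye': array([ 0.35514866, -0.54969336,  0.38340148]), 'attitude': array([ 0.83802825, -0.52534077, -0.0789078 ,  0.12449616])}
0.15 [ 8.46999961e-01 -5.31592398e-01 -6.25732502e-04 -4.44403182e-04] 0.0188 0.09141830541887615
```

View pics/top0.png

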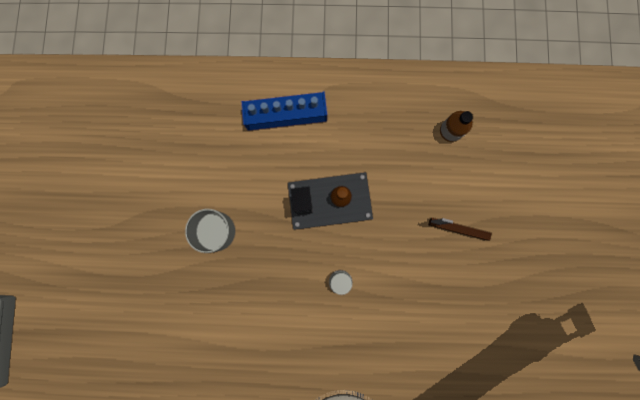

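View pics/scene0.png

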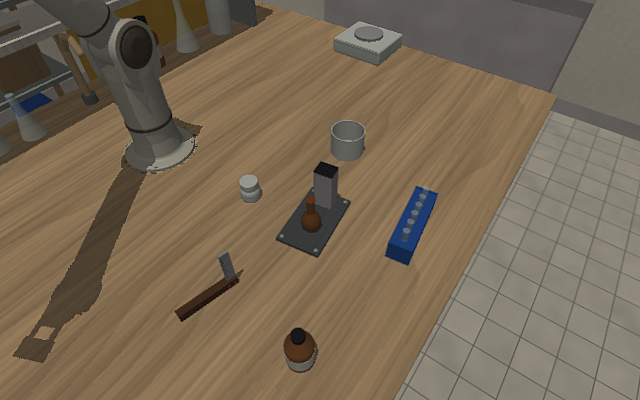

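View pics/wrist0.png

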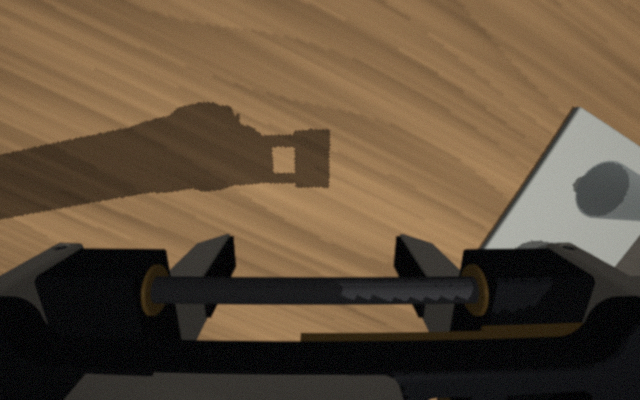

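The top view shows the beaker at about (209,231), the stand at (330,200) with its column on the left and the flask at (341,197). The square is at (460,229) with its blade at the left end. I'll enlarge these for corner picking.

```bash
python3 - <<'E'
import cv2
a=cv2.imread("pics/top0.png")
cv2.imwrite("pics/t_stand.png",cv2.resize(a[165:240,280:385],None,fx=7,fy=7,interpolation=cv2.INTER_CUBIC))
cv2.imwrite("pics/t_sq.png",cv2.resize(a[205:250,410:500],None,fx=8,fy=8,interpolation=cv2.INTER_CUBIC))
cv2.imwrite("pics/t_bk.png",cv2.resize(a[200:260,175:245],None,fx=8,fy=8,interpolation=cv2.INTER_CUBIC))
b=cv2.imread("pics/scene0.png")
cv2.imwrite("pics/s_stand.png",cv2.resize(b[155:260,270:360],None,fx=5.5,fy=5.5,interpolation=cv2.INTER_CUBIC))
cv2.imwrite("pics/s_sq.png",cv2.resize(b[245:325,170:250],None,fx=7,fy=7,interpolation=cv2.INTER_CUBIC))
E
```

```text
(no output)
```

View pics/t_stand.png

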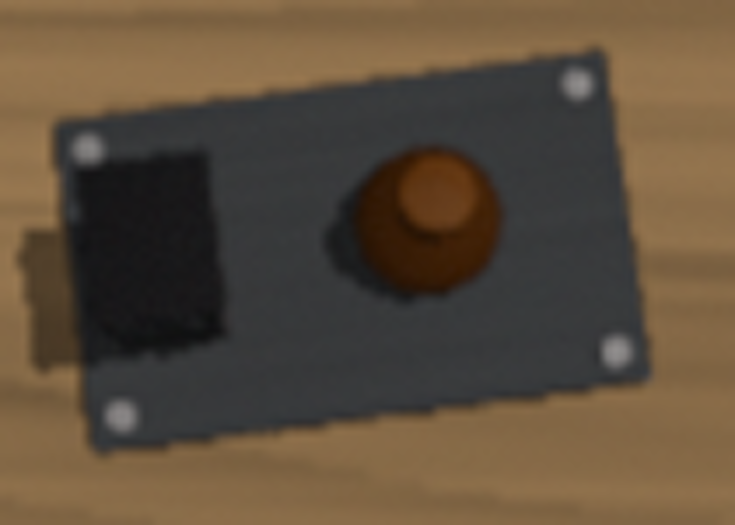

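View pics/t_sq.png

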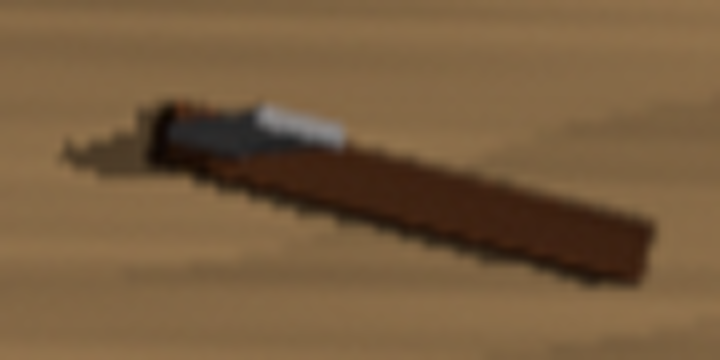

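View pics/t_bk.png

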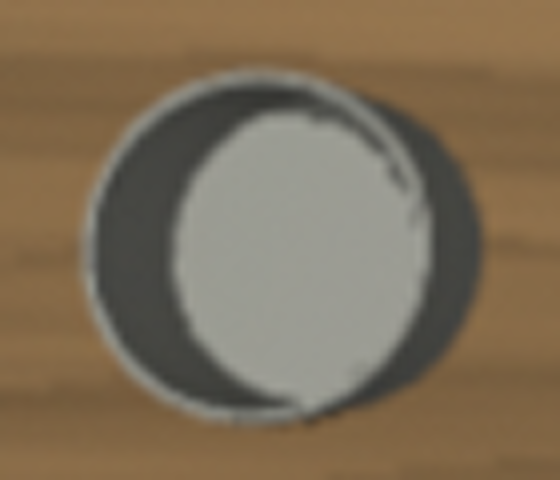

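View pics/s_stand.png

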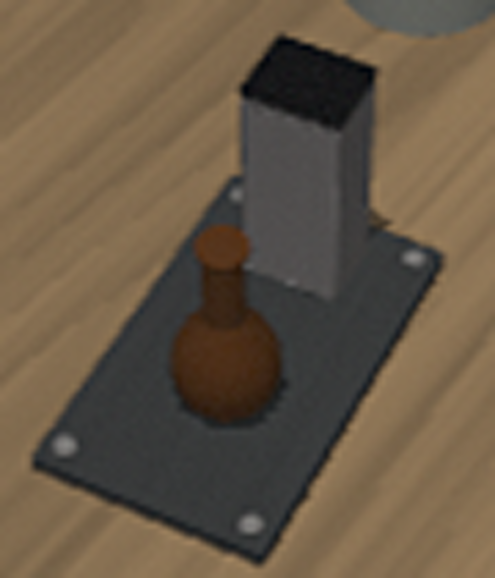

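View pics/s_sq.png

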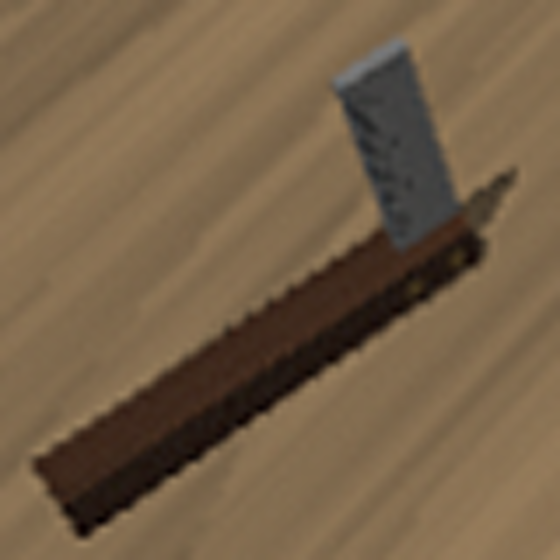

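```bash
cat > h.py <<'E'
import numpy as np, cv2
from scipy.spatial.transform import Rotation as R
from scipy.optimize import least_squares
import pickle,os
def K(c):
    f=200/np.tan(np.radians(c["vfov"])/2); return np.array([[f,0,c["cx"]],[0,f,c["cy"]],[0,0,1.]])
def proj(c,P):
    A=R.from_quat(c["attitude"]).inv(); rv=A.as_rotvec(); t=-A.apply(c["eye"])
    return cv2.projectPoints(np.atleast_2d(P).astype(float),rv,t,K(c),c["dist_coeffs"])[0][:,0]
def back(c,uv,z):
    n=cv2.undistortPoints(np.array(uv,float).reshape(-1,1,2),K(c),c["dist_coeffs"])[:,0]
    d=R.from_quat(c["attitude"]).apply(np.c_[n,np.ones(len(n))])
    return c["eye"]+d*((z-c["eye"][2])/d[:,2])[:,None]
def up(l,off,s): return (np.array(l,float)+.5)/s-.5+np.array(off)
E
python3 - <<'E'
from h import *
from bench import viewer
T=viewer.get_calibration("top");S=viewer.get_calibration("scene")
pt=up([(58,122),(603,50),(648,380),(95,452)],(280,165),7)
ps=up([(235,178),(440,258),(260,548),(35,458)],(270,155),5.5)
B=back(T,pt,.012);print("plate top",B, [np.linalg.norm(B[i]-B[(i+1)%4]) for i in range(4)])
B=back(S,ps,.012);print("plate scene",B, [np.linalg.norm(B[i]-B[(i+1)%4]) for i in range(4)])
ct=back(T,up([(208,152),(224,338)],(280,165),7),.134); cs=back(S,up([(240,93),(340,128)],(270,155),5.5),.134)
print("col face edge",ct,cs, back(S,up([(245,265),(333,298)],(270,155),5.5),.012))
print("flask",back(T,up([(438,198)],(280,165),7),.116),back(S,up([(223,247)],(270,155),5.5),.116))
print("beaker",back(T,up([(257,247)],(175,200),8),.08), back(T,up([(82,247),(432,247)],(175,200),8),.08),back(T,up([(302,255)],(175,200),8),.005))
# plate fit
def plate(p,z=.012):
    x,y,a=p; q=np.array([(100,60),(-100,60),(-100,-60),(100,-60)])/1e3
    # first corner = column end(+x local), far
    return q,x,y,a
def tr(p,L):
    x,y,a=p; L=np.atleast_2d(L); c,s=np.cos(a),np.sin(a)
    return np.c_[x+c*L[:,0]-s*L[:,1], y+s*L[:,0]+c*L[:,1], L[:,2]]
# image order top: left-up, right-up, right-down,left-down ; local x -> left(+y), local y=? z up => y local = -x world (down)
L=np.array([(.1,-.06,.012),(-.1,-.06,.012),(-.1,.06,.012),(.1,.06,.012),(.045,-.025,.134),(.045,.025,.134)])
obsT=np.r_[pt,up([(208,152),(224,338)],(280,165),7)]
# scene order: far-left(235,178)= column end, near robot => +y ; (440,258)= column end far => -y
LS=np.array([(.1,.06,.012),(.1,-.06,.012),(-.1,-.06,.012),(-.1,.06,.012),(.045,.025,.134),(.045,-.025,.134),(.045,.025,.012),(.045,-.025,.012)])
obsS=np.r_[ps,up([(240,93),(340,128),(245,265),(333,298)],(270,155),5.5)]
for w in [(1,1),(1,0),(0,1)]:
    f=lambda p: np.r_[w[0]*(proj(T,tr(p,L))-obsT).ravel(),w[1]*(proj(S,tr(p,LS))-obsS).ravel()]
    r=least_squares(f,[.49,.05,1.5]);print("plate fit",r.x,"res",np.abs(r.fun).max().round(2),"corner",tr(r.x,[(.045,0,.012)]))
# square
LT=np.array([(-.075,-.01,.024),(-.075,.01,.024)]);oT=up([(655,225),(640,285)],(410,205),8)
# scene
LS2=np.array([(-.075,.01,.024),(-.075,-.01,.024),(-.075,-.01,0),(.075,-.01,.024),(.051,0,.12),(.075,0,.12)])
oS=up([(35,460),(75,505),(80,538),(482,235),(335,85),(405,42)],(170,245),7)
LT2=np.r_[LT,[(.075,-.01,.024),(.075,.01,.024)]];oT2=np.r_[oT,up([(172,104),(163,162)],(410,205),8)]
for w in [(1,1),(1,0),(0,1)]:
    f=lambda p: np.r_[w[0]*(proj(T,tr(p,LT2))-oT2).ravel(),w[1]*(proj(S,tr(p,LS2))-oS).ravel()]
    r=least_squares(f,[.43,-.2,1.8]);print("sq fit",r.x,r.fun.round(1))
E
```

```text
plate top [[ 0.61337755  0.15357046  0.012     ]
 [ 0.64472768 -0.04030019  0.012     ]
 [ 0.52738811 -0.05805025  0.012     ]
 [ 0.49640844  0.13600894  0.012     ]] [np.float64(0.1963890520231565), np.float64(0.1186745114574439), np.float64(0.1965164416843015), np.float64(0.118280093966697)]
plate scene [[ 0.50058671  0.13193278  0.012     ]
 [ 0.61466613  0.14719202  0.012     ]
 [ 0.64224912 -0.04132244  0.012     ]
 [ 0.53056467 -0.06179757  0.012     ]] [np.float64(0.11509543324940721), np.float64(0.19052171799450085), np.float64(0.11354580227415638), np.float64(0.1960360312723461)]
col face edge [[0.58815516 0.09463539 0.134     ]
 [0.52991329 0.08776307 0.134     ]] [[0.54144344 0.08375113 0.134     ]
 [0.59012886 0.09166564 0.134     ]] [[0.5394169  0.08763463 0.012     ]
 [0.5865412  0.09540136 0.012     ]]
flask [[0.57774853 0.02150118 0.116     ]] [[0.58021207 0.01837631 0.116     ]]
beaker [[0.48562018 0.33103245 0.08      ]] [[0.48401276 0.38222471 0.08      ]
 [0.48720316 0.28007217 0.08      ]] [[0.48473394 0.33823482 0.005     ]]
plate fit [0.56991906 0.04651627 1.72874783] res 3.76 corner [[0.56284076 0.09095609 0.012     ]]
plate fit [0.56882321 0.04741869 1.73179096] res 3.21 corner [[0.56160971 0.09183676 0.012     ]]
plate fit [0.57138495 0.04499727 1.72504758] res 1.7 corner [[0.56447113 0.08946298 0.012     ]]
sq fit [ 0.50932369 -0.27244384  1.33943026] [ 0.3 -0.3  0.4  0.2  0.6 -0.9 -0.1 -0.2 -0.3  0.  -1.6  0.3  0.8  0.3
 -0.4 -1.7  0.7 -0.3  0.5 -0.5]
sq fit [ 0.50857949 -0.27173185  1.34867282] [-0.  -0.2  0.2  0.3  0.2 -0.4 -0.4  0.3 -0.  -0.  -0.   0.   0.   0.
 -0.  -0.   0.  -0.   0.  -0. ]
sq fit [ 0.509932   -0.2728583   1.33109428] [ 0.  -0.   0.   0.   0.  -0.   0.  -0.  -0.4  0.1 -1.7  0.4  0.6  0.4
 -0.2 -1.2  0.9  0.1  0.8 -0. ]
```

```bash
cat >> h.py <<'E'
COR=np.array([.5635,.0906,.012]); YAW=1.729
def down(jaw_yaw):  # tool z down, tool x along world yaw
    c,s=np.cos(jaw_yaw),np.sin(jaw_yaw)
    return R.from_matrix(np.array([[c,s,0],[s,-c,0],[0,0,-1]])).as_quat()
E
python3 - <<'E'
from h import *
from bench import manip, effector, viewer
print([n for n in dir(effector) if n[0]!='_'])
q0=manip.current_q()
for k in (1,-1):
    for nm,p,y in [("flask",(.579,.020,.25),YAW),("flaskd",(.579,.020,.092),YAW),("beak",(.4856,.332,.25),YAW),("sq",(.509,-.272,.003),1.34),("fin",(.575,.016,.015),YAW)]:
        print(k,nm,np.round(manip.solve_ik(list(p),list(down(y+k*np.pi/2))),2) if manip.solve_ik(list(p),list(down(y+k*np.pi/2))) is not None else None)
c=viewer.get_calibration("wrist"); Rt=R.from_quat(manip.current_tcp_rot()).inv()
print("cam in tool",Rt.apply(c["eye"]-manip.current_tool_pos()),(Rt*R.from_quat(c["attitude"])).as_matrix().round(2), manip.current_force())
E
```

```text
['close', 'open_jaws']
1 flask [-0.98  0.7   1.36  1.75 -0.72  1.3  -2.44]
1 flaskd [-0.7   0.66  0.83  1.87 -0.62  0.89 -2.54]
1 beak [ 0.23  0.69 -1.3   1.67  0.68  1.32  2.11]
1 sq [-0.41  1.27  1.35  1.91 -1.35  1.27 -1.94]
1 fin [-0.73  0.85  0.9   1.9  -0.89  0.85 -2.33]
-1 flask [ 0.67  0.5  -1.01  1.7   0.45  1.2  -0.3 ]
-1 flaskd [ 0.6   0.71 -0.93  1.82  0.69  0.97 -0.47]
-1 beak [ 0.23  0.69 -1.3   1.67  0.68  1.32 -1.04]
-1 sq [ 0.85  0.71 -0.53  1.86  0.54  0.71 -0.22]
-1 fin [ 0.53  0.79 -0.81  1.86  0.77  0.83 -0.52]
cam in tool [-0.00026147 -0.08085992 -0.15747788] [[ 1.    0.    0.  ]
 [-0.    0.96  0.29]
 [-0.   -0.29  0.96]] [-0.62154379 -0.03930238  0.79190862]
```

```bash
python3 - <<'E'
from h import *
from bench import manip, effector, viewer
# view from behind: offset so the flask/column are in view
q=down(YAW-np.pi/2)
ux=np.array([np.cos(YAW),np.sin(YAW),0])
p=np.array([.579,.020,.30])-ux*.03
manip.move_pose(list(p),list(q))
c=viewer.get_calibration("wrist"); im=viewer.get_image("wrist"); cv2.imwrite("pics/w1.png",im[:,:,::-1]); pickle.dump(c,open("w1.pkl","wb"))
print(manip.current_clock(),manip.current_tool_pos())
pts={"flask rim":(.579,.020,.116),"corner":COR,"coltop":COR+[0,0,.122]}
for k,v in pts.items(): print(k,proj(c,v))
E
```

```text
2.5333 [ 0.58377925 -0.01125857  0.29964901]
flask rim [[312.96774792 151.44962191]]
corner [[310.05779923  88.75702645]]
coltop [[308.47783754  81.90740894]]
```

View pics/w1.png

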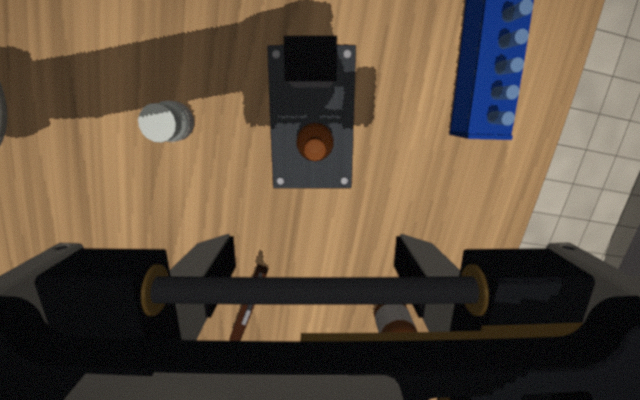

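The rim appears at about (315,149) against a predicted (313,151). The column's top front edge runs (285..338, 81), midpoint 311 against 308 predicted. All three views agree within about 3 mm, so I'll refine from a zoom.

```bash
python3 - <<'E'
import cv2
a=cv2.imread("pics/w1.png")
cv2.imwrite("pics/w1z.png",cv2.resize(a[30:195,255:370],None,fx=3.6*1,fy=3.6,interpolation=cv2.INTER_CUBIC))
E
```

```text
(no output)
```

View pics/w1z.png

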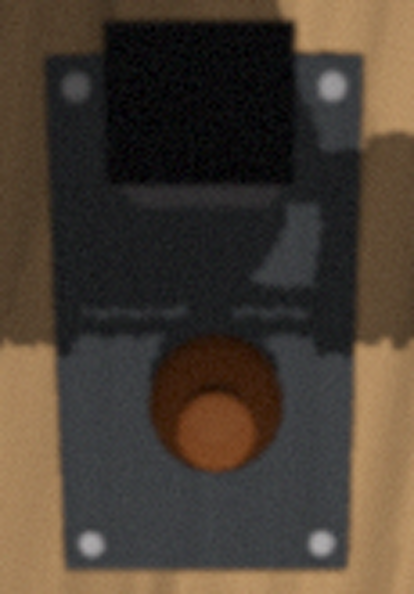

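```bash
python3 - <<'E'
from h import *
c=pickle.load(open("w1.pkl","rb"))
o=up([(67,568),(348,568),(45,58),(363,55),(104,184),(294,184)],(255,30),3.6)
L=np.array([(-.1,.06,.012),(-.1,-.06,.012),(.1,.06,.012),(.1,-.06,.012),(.045,.025,.134),(.045,-.025,.134)])
def tr(p,L):
    x,y,a=p;C,s=np.cos(a),np.sin(a);return np.c_[x+C*L[:,0]-s*L[:,1],y+s*L[:,0]+C*L[:,1],L[:,2]]
r=least_squares(lambda p:(proj(c,tr(p,L))-o).ravel(),[.57,.0465,1.729])
print(r.x,r.fun.round(1),tr(r.x,np.array([(.045,0,.012)])))
print(back(c,up([(216,432)],(255,30),3.6),.116))
E
```

```text
[0.57224054 0.0479538  1.73235472] [-0.8  1.7  0.4  1.3 -0.9 -0.8  0.4 -0.5  1.7 -0.2 -1.  -0.6] [[0.56500199 0.09236781 0.012     ]]
[[0.58053218 0.02228915 0.116     ]]
```

```bash
sed -i 's/^COR=.*/COR=np.array([.564,.0913,.012]); YAW=1.731/' h.py; python3 - <<'E'
from h import *
from bench import manip, effector, viewer
q=list(down(YAW-np.pi/2))
manip.servo_line([.579,.0208,.16],q,vel=.15)
manip.servo_line([.579,.0208,.0925],vel=.08)
effector.close(15)
print(manip.current_finger_gap(),manip.current_tool_pos(),manip.current_force())
manip.servo_line([.579,.0208,.12],vel=.06)
print(manip.current_finger_gap(),manip.current_force(),manip.current_clock())
im=viewer.get_image("scene");cv2.imwrite("pics/s2.png",cv2.resize(im[90:270,220:420,::-1],None,fx=3,fy=3))
im=viewer.get_image("wrist");cv2.imwrite("pics/w2.png",im[:,:,::-1])
E
```

```text
0.023195379278636578 [0.57896741 0.02082334 0.09247837] [ 0.63414356 -0.15536033 -1.13806894]
0.02286987423807763 [ 0.2962133  -0.07354803 -0.87525676] 6.325
```

View pics/s2.png

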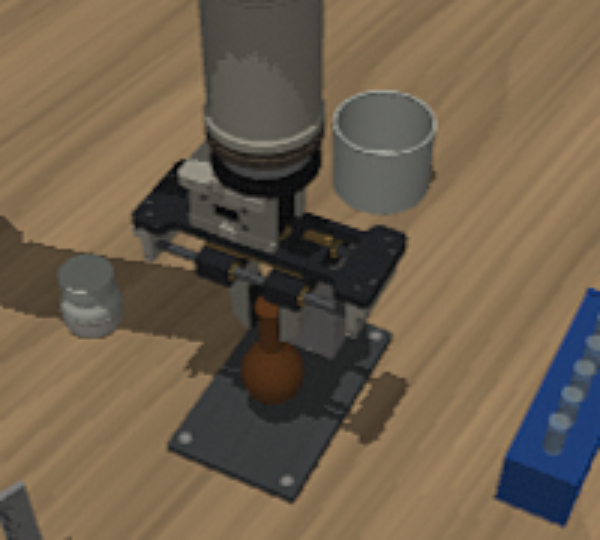

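View pics/w2.png

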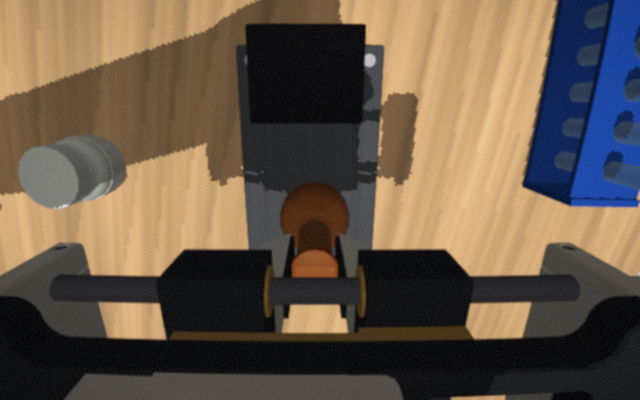

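The flask is lifted, upright and held at its rim; the scene view shows it clear of the plate at about (270,370). Next I carry it over the column to above the beaker and check there.

```bash
python3 - <<'E'
from h import *
from bench import manip, effector, viewer
manip.servo_line([.579,.0208,.25],vel=.15)
manip.servo_line([.4856,.332,.25],vel=.16)
print(manip.current_finger_gap(),manip.current_force(),manip.current_clock(),manip.current_tool_pos())
im=viewer.get_image("scene");cv2.imwrite("pics/s3.png",cv2.resize(im[40:220,240:440,::-1],None,fx=3,fy=3))
im=viewer.get_image("top");cv2.imwrite("pics/t3.png",cv2.resize(im[150:300,120:320,::-1],None,fx=3,fy=3))
im=viewer.get_image("wrist");cv2.imwrite("pics/w3.png",im[:,:,::-1])
pickle.dump(viewer.get_calibration("wrist"),open("w3.pkl","wb"))
E
```

```text
0.022687282817886515 [ 0.50719601  0.14143729 -0.81732221] 9.625 [0.48610888 0.33111794 0.24987493]
```

View pics/s3.png

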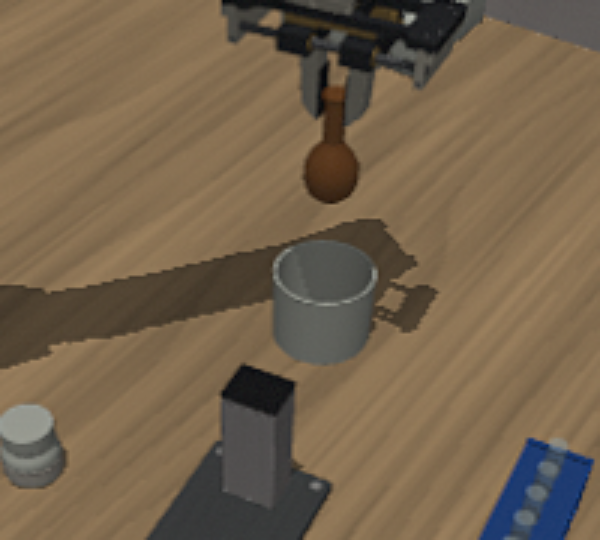

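View pics/w3.png

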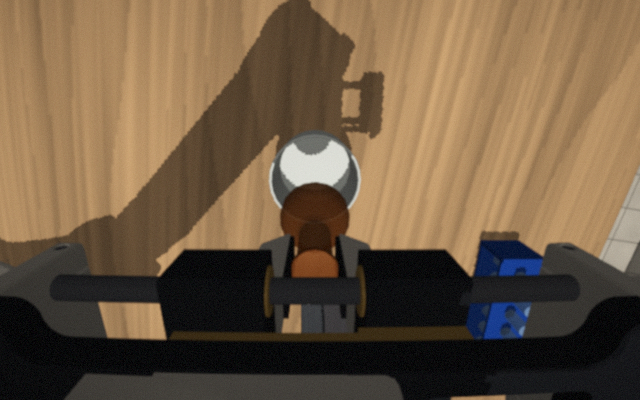

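The flask hangs vertical, with the bulb at (331,170) above the beaker rim centred at (325,270) in the scene crop. In the wrist view the rim spans x=270..360. I'll check the beaker centre from both.

```bash
python3 - <<'E'
from h import *
from bench import viewer
S=viewer.get_calibration("scene");c=pickle.load(open("w3.pkl","rb"))
a=np.linspace(0,2*np.pi,60)
for ctr in [(.4856,.332)]:
    P=np.c_[ctr[0]+.051*np.cos(a),ctr[1]+.051*np.sin(a),0*a+.08]
    e=(proj(S,P)-[240,40]+.5)*3-.5; print(e.min(0),e.max(0)); w=proj(c,P); print(w.min(0),w.max(0))
E
```

```text
[273.41186829 236.73256863] [376.9227295  301.61688864]
[266.37440794 134.53673638] [358.623379   224.41330792]
```

```bash
python3 - <<'E'
from h import *
from bench import manip, effector, viewer
manip.servo_line([.486,.332,.115],vel=.1)
f0=manip.current_force()
z=.115
manip.servo_line([.486,.332,.0875],vel=.04)
for z in (.0865,.0858,.0852,.0846,.084):
    manip.servo_line([.486,.332,z],vel=.02); f=manip.current_force(); print(z,manip.current_tool_pos()[2],f-f0,manip.current_finger_gap())
    if f[2]-f0[2]>1.0: break
print(manip.current_clock())
im=viewer.get_image("scene");cv2.imwrite("pics/s4.png",cv2.resize(im[60:200,260:440,::-1],None,fx=4,fy=4))
E
```

```text
0.0865 0.08663371805041489 [ 0.21970543 -0.77655116  1.84571422] 0.02314695199849642
12.3583
```

View pics/s4.png

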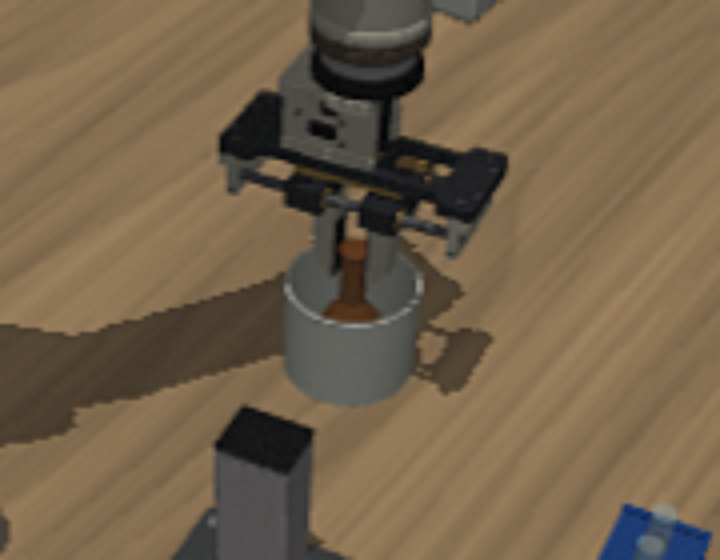

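The flask is in the beaker, upright, and the force reads 1.8 N up, so it is on the floor. The fingertips are 6 mm above the beaker rim. Releasing.

```bash
python3 - <<'E'
from h import *
from bench import manip, effector, viewer
effector.open_jaws()
print(manip.current_finger_gap(),manip.current_force())
manip.servo_line([.486,.332,.20],vel=.12)
im=viewer.get_image("scene");cv2.imwrite("pics/s5.png",cv2.resize(im[60:200,260:440,::-1],None,fx=4,fy=4))
p=np.array([.509,-.2724,.22])
ux=np.array([np.cos(1.34),np.sin(1.34),0])
manip.move_pose(list(p-.0*ux),list(down(1.34-np.pi/2)))
c=viewer.get_calibration("wrist");im=viewer.get_image("wrist");cv2.imwrite("pics/w5.png",im[:,:,::-1]);pickle.dump(c,open("w5.pkl","wb"))
im=viewer.get_image("top");cv2.imwrite("pics/t5.png",cv2.resize(im[190:290,170:270,::-1],None,fx=5,fy=5))
print(manip.current_clock(),manip.current_tool_pos())
def tr(p,L):
    x,y,a=p;C,s=np.cos(a),np.sin(a);return np.c_[x+C*L[:,0]-s*L[:,1],y+s*L[:,0]+C*L[:,1],L[:,2]]
print(proj(c,tr((.509,-.2724,1.34),np.array([(.075,.01,.024),(.075,-.01,.024),(.075,0,.12),(.051,0,.12),(-.075,.01,.024)]))))
E
```

```text
0.09170859631323745 [-0.20172978 -0.74217007  1.40913499]
17.0 [ 0.50964436 -0.27102937  0.22010259]
[[304.04357886 113.59270657]
 [321.8624198  113.65132986]
 [312.5971509  116.05406323]
 [312.54660344 145.47308919]
 [304.79355959 236.76578717]]
```

View pics/s5.png

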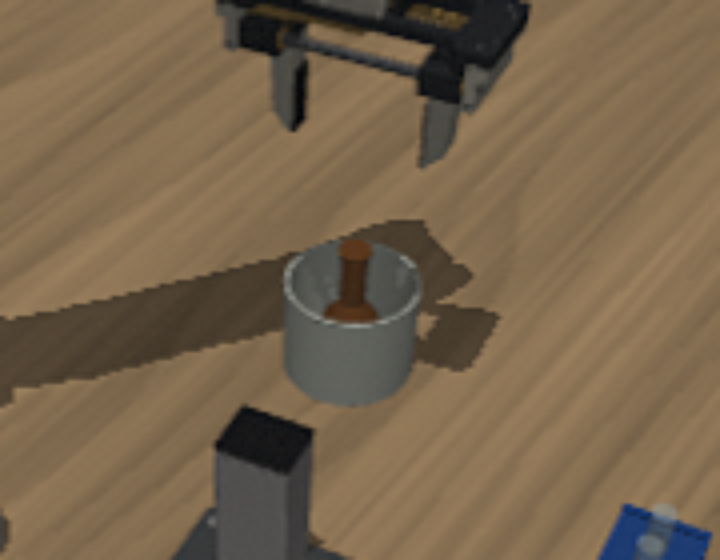

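View pics/w5.png

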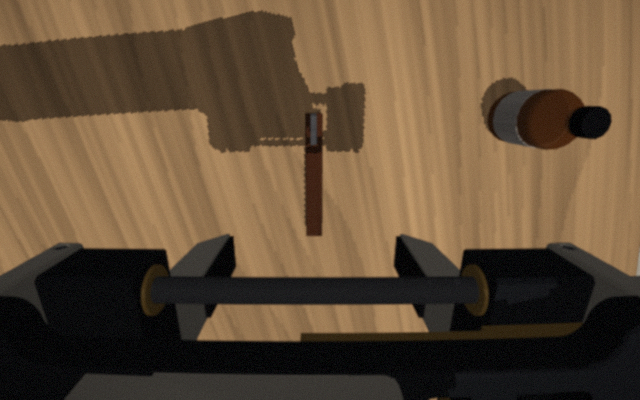

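View pics/t5.png

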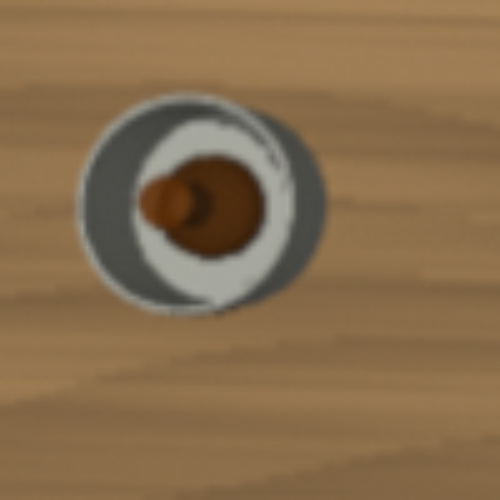

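The flask stands upright and central in the beaker, with its neck vertical in both views. The square's stock spans x=306..322, y=112..236 in the wrist view, within 1–2 px of prediction, so I'll grasp it.

```bash
python3 - <<'E'
from h import *
from bench import manip, effector, viewer
ux=np.array([np.cos(1.34),np.sin(1.34),0])
p=np.array([.5095,-.2724,0])-.004*ux
q=list(down(1.34-np.pi/2))
manip.servo_line(list(p+[0,0,.06]),q,vel=.15)
manip.servo_line(list(p+[0,0,.004]),vel=.05)
print(manip.current_force())
effector.close(40)
print(manip.current_finger_gap(),manip.current_tool_pos(),R.from_quat(manip.current_tcp_rot()).as_euler("ZYX"),manip.current_force())
manip.servo_line(list(p+[0,0,.05]),vel=.1)
print(manip.current_finger_gap(),manip.current_force(),manip.current_clock())
im=viewer.get_image("scene");cv2.imwrite("pics/s6.png",cv2.resize(im[160:340,140:340,::-1],None,fx=3,fy=3))
c=viewer.get_calibration("wrist");im=viewer.get_image("wrist");cv2.imwrite("pics/w6.png",im[:,:,::-1]);pickle.dump(c,open("w6.pkl","wb"))
E
```

```text
[-0.05483894  0.36603664  0.71747321]
0.01983636511125779 [ 0.50847867 -0.27628102  0.00396985] [-2.30842099e-01  2.00148282e-04  3.14158316e+00] [-0.81668386 -0.0862758   0.4425088 ]
0.019561181541890058 [-0.21485502 -0.45285056 -2.28731332] 21.2083
```

View pics/s6.png

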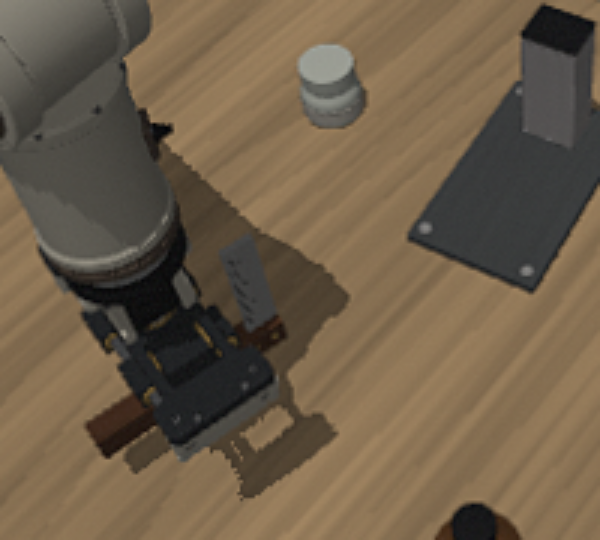

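View pics/w6.png

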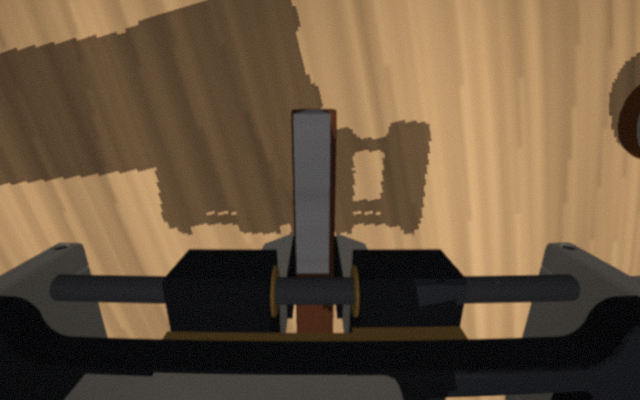

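```bash
python3 - <<'E'
from h import *
c=pickle.load(open("w6.pkl","rb"))
from bench import manip
t=manip.current_tool_pos(); a=R.from_quat(manip.current_tcp_rot()).as_matrix(); 
yaw=np.arctan2(-a[1,1],-a[0,1]); print(yaw,t)
ux=np.array([np.cos(yaw),np.sin(yaw),0]);uy=np.array([-ux[1],ux[0],0])
def W(x,y,z): return t+[0,0,-.004]+ux*(x+.004)+uy*y+np.array([0,0,z])
for n,P in dict(bladetop_back_L=(.075,.0025,.12),btbR=(.075,-.0025,.12),btfL=(.051,.0025,.12),btfR=(.051,-.0025,.12),bladebottom_f=(.051,0,.024),stockheelL=(.075,.01,.024),shR=(.075,-.01,.024),heelbotR=(.075,-.01,0)).items(): print(n,proj(c,W(*P)).round(0))
E
```

```text
1.3398425605089956 [ 0.50798874 -0.27634404  0.0496107 ]
bladetop_back_L [[286. 118.]]
btbR [[323. 118.]]
btfL [[290. 277.]]
btfR [[322. 277.]]
bladebottom_f [[311. 165.]]
stockheelL [[288. 110.]]
shR [[334. 110.]]
heelbotR [[331. 110.]]
```

```bash
python3 - <<'E'
import cv2
a=cv2.imread("pics/w6.png")
cv2.imwrite("pics/w6z.png",cv2.resize(a[95:345,260:370],None,fx=2.4*1.5,fy=2.4,interpolation=cv2.INTER_CUBIC))
E
```

```text
(no output)
```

View pics/w6z.png

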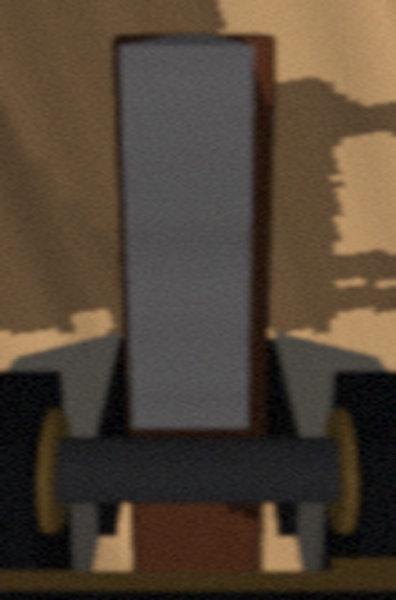

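The grip matches the model: the stock heel is at x 291–336 and the blade at 294–330, a uniform offset of about 1 mm with no roll. Now I move over the plate and feel for contact.

```bash
python3 - <<'E'
from h import *
from bench import manip, effector, viewer
ux=np.array([np.cos(YAW),np.sin(YAW),0])
base=COR-ux*.079+[0,0,.004]
q=list(down(YAW-np.pi/2))
t=manip.current_tool_pos()
manip.servo_line([t[0],t[1],.09],vel=.15)
a=base-ux*.025
manip.servo_line([a[0],a[1],.09],q,vel=.16)
manip.servo_line([a[0],a[1],a[2]+.008],vel=.1)
f0=manip.current_force();print(f0,manip.current_clock(),manip.current_tool_pos())
c=viewer.get_calibration("wrist");im=viewer.get_image("wrist");cv2.imwrite("pics/w7.png",im[:,:,::-1]);pickle.dump(c,open("w7.pkl","wb"))
im=viewer.get_image("scene");cv2.imwrite("pics/s7.png",cv2.resize(im[120:270,260:410,::-1],None,fx=4,fy=4))
im=viewer.get_image("top");cv2.imwrite("pics/t7.png",cv2.resize(im[150:250,270:400,::-1],None,fx=5,fy=5))
E
```

```text
[ 0.64628309 -0.23322574 -1.02594011] 24.4 [ 0.58090927 -0.01094858  0.02415318]
```

View pics/w7.png

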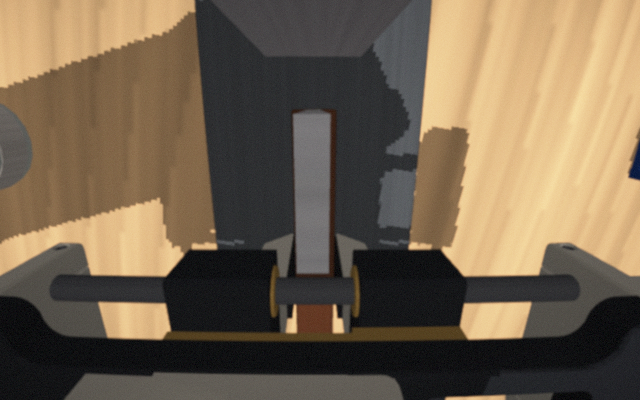

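View pics/s7.png

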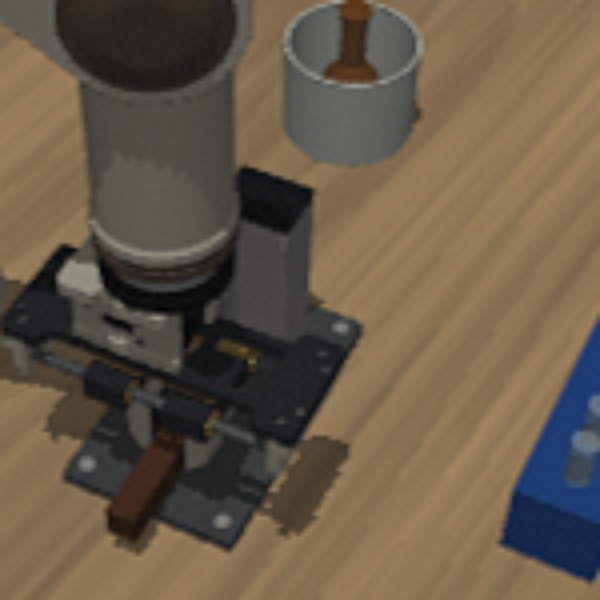

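The column's foot edge runs (266,55)–(362,55): level, centred at 314, and the stock is centred at 314. Yaw and mid-face alignment are good. Next I descend onto the plate, then push in.

```bash
python3 - <<'E'
from h import *
from bench import manip, effector, viewer
ux=np.array([np.cos(YAW),np.sin(YAW),0])
base=COR-ux*.079+[0,0,.004]
q=list(down(YAW-np.pi/2))
f0=manip.current_force()
a=base-ux*.025
z=a[2]+.003
while z>a[2]-.008:
    manip.servo_line([a[0],a[1],z],q,vel=.02)
    f=manip.current_force()-f0
    if f[2]>3: break
    z-=.001
print("z",z-a[2],manip.current_tool_pos()[2]-a[2],f,manip.current_clock())
s=-.015
while s<.012:
    g=base+ux*s; manip.servo_line([g[0],g[1],z],q,vel=.03)
    f=manip.current_force()-f0
    print(round(s,4),f.round(2),"fx",round(f@ux,2))
    if f@ux<-8: break
    s+=.005 if s<-.006 else .0015
print(manip.current_tool_pos()-base,(manip.current_tool_pos()-base)@ux,manip.current_clock(),manip.current_wrist_torque(),manip.current_finger_gap())
pickle.dump((s,z,f0),open("st.pkl","wb"))
E
```

```text
z -0.0010000000000000044 -4.93311972383538e-05 [-2.57662736 -1.4520965   8.85524307] 25.95
-0.015 [ 0.1  -2.95  8.98] fx -2.93
-0.01 [ 0.92 -3.51  7.57] fx -3.61
-0.005 [ 0.49 -2.03  9.57] fx -2.08
-0.0035 [-0.52 -3.64  8.55] fx -3.51
-0.002 [ 0.75 -3.82  7.65] fx -3.89
-0.0005 [ 0.75 -3.42  9.02] fx -3.5
0.001 [ 1.18 -3.7   9.21] fx -3.84
0.0025 [ 0.71 -3.89  8.87] fx -3.95
0.004 [ 1.75 -6.44  7.89] fx -6.64
0.0055 [ 1.76 -8.59 10.27] fx -8.76
[ 9.70321906e-04  1.69180436e-03 -2.96950199e-05] 0.0015153554395089422 28.8167 [-1.64745953 -0.34155127  0.03613739] 0.019700053858048284
```

```bash
python3 - <<'E'
from h import *
from bench import manip, effector, viewer
ux=np.array([np.cos(YAW),np.sin(YAW),0])
base=COR-ux*.079+[0,0,.004]
q=list(down(YAW-np.pi/2))
s,z,f0=pickle.load(open("st.pkl","rb"))
while s<.013:
    s+=.0015
    g=base+ux*s; manip.servo_line([g[0],g[1],z],q,vel=.03)
    f=manip.current_force()-f0
    print(round(s,4),f.round(2),"fx",round(f@ux,2),((manip.current_tool_pos()-base)@ux).round(5))
    if f@ux<-15: break
pickle.dump((s,z,f0),open("st.pkl","wb"))
manip.sleep(.3)
print((manip.current_force()-f0).round(2),manip.current_tool_pos()-base,manip.current_clock(),manip.current_wrist_torque(),(R.from_quat(q).inv()*R.from_quat(manip.current_tcp_rot())).as_rotvec())
c=viewer.get_calibration("wrist");im=viewer.get_image("wrist");cv2.imwrite("pics/w8.png",im[:,:,::-1]);pickle.dump(c,open("w8.pkl","wb"))
im=viewer.get_image("scene");cv2.imwrite("pics/s8.png",cv2.resize(im[120:270,260:410,::-1],None,fx=4,fy=4))
im=viewer.get_image("top");cv2.imwrite("pics/t8.png",cv2.resize(im[150:250,270:400,::-1],None,fx=5,fy=5))
E
```

```text
0.007 [  1.29 -11.58   9.66] fx -11.64 0.00155
0.0085 [  1.65 -13.69   9.76] fx -13.78 0.00157
0.01 [  2.11 -15.7   10.24] fx -15.84 0.00157
[  1.55 -16.79  10.75] [ 9.39420575e-04  1.73784305e-03 -4.36479236e-05] 29.8667 [-3.18319444 -0.53261285  0.2106452 ] [-0.01039551  0.00100451  0.00507363]
```

View pics/w8.png

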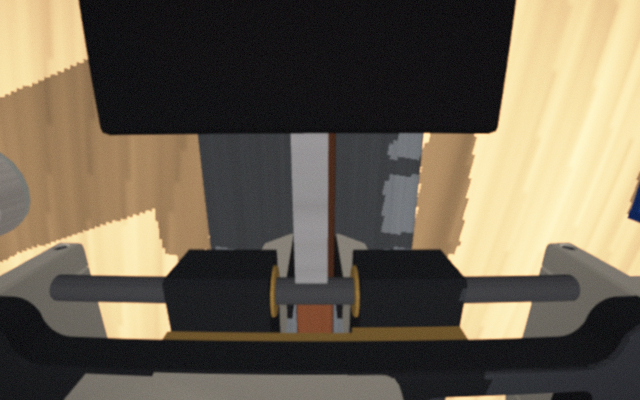

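View pics/s8.png

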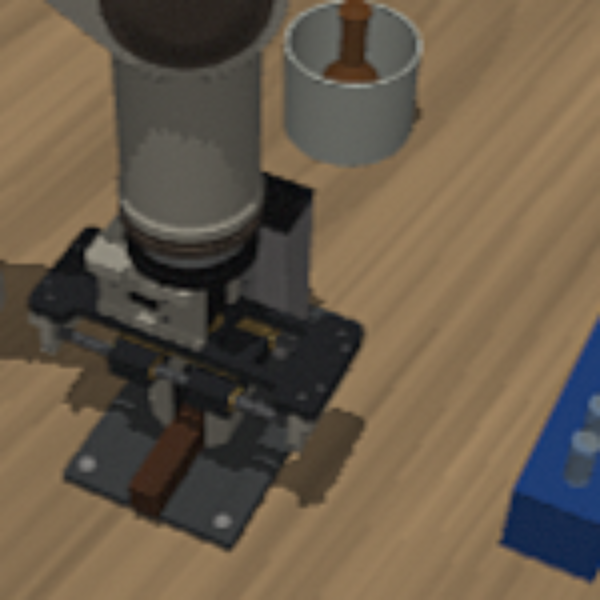

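View pics/t8.png

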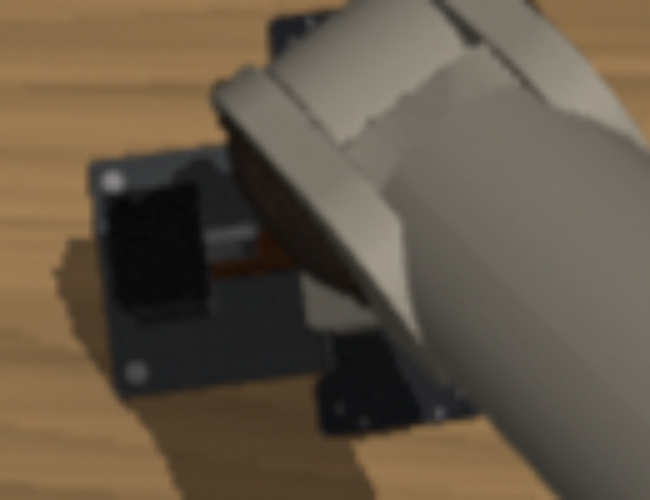

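Contact came at the expected spot. The wrist view shows the blade centred at (312,132) on the column's edge, and the scene view shows the stock lying on the plate. The tool has flexed by about 0.6° under the push, so I'll trim the commanded orientation to seat the square flush.

```bash
python3 - <<'E'
from h import *
from bench import manip, effector, viewer
ux=np.array([np.cos(YAW),np.sin(YAW),0])
base=COR-ux*.079+[0,0,.004]
q=R.from_quat(down(YAW-np.pi/2)); qc=q
s,z,f0=pickle.load(open("st.pkl","rb"))
g=base+ux*s
for i in range(3):
    e=(q.inv()*R.from_quat(manip.current_tcp_rot())).as_rotvec()
    qc=qc*R.from_rotvec(-e)
    manip.servo_line([g[0],g[1],z-.0003],list(qc.as_quat()),vel=.03); manip.sleep(.15)
    f=manip.current_force()-f0
    print(e.round(4),f.round(2),round(f@ux,2),(manip.current_tool_pos()-base).round(4),manip.current_wrist_torque().round(2))
print((q.inv()*R.from_quat(manip.current_tcp_rot())).as_rotvec(),manip.current_finger_gap(),manip.current_clock(),abs(manip.current_joint_velocities()).max())
c=viewer.get_calibration("wrist");im=viewer.get_image("wrist");cv2.imwrite("pics/w9.png",im[:,:,::-1]);pickle.dump(c,open("w9.pkl","wb"))
im=viewer.get_image("scene");cv2.imwrite("pics/s9.png",cv2.resize(im[120:270,260:410,::-1],None,fx=4,fy=4))
E
```

```text
[-0.0104  0.001   0.0051] [  1.13 -14.9   13.44] -14.89 [ 0.0009  0.0019 -0.0001] [-3.45 -0.33 -0.06]
[-0.     -0.0001  0.0003] [  0.1  -16.09  13.19] -15.9 [ 0.0009  0.0019 -0.0001] [-3.43 -0.41 -0.01]
[-0.0001 -0.      0.    ] [  1.48 -16.5   13.19] -16.52 [ 0.0009  0.0019 -0.0001] [-3.46 -0.33 -0.07]
[ 7.30627435e-06  3.33738420e-05 -2.77410378e-05] 0.01948410603877058 31.2167 0.0019329303699956331
```

View pics/s9.png

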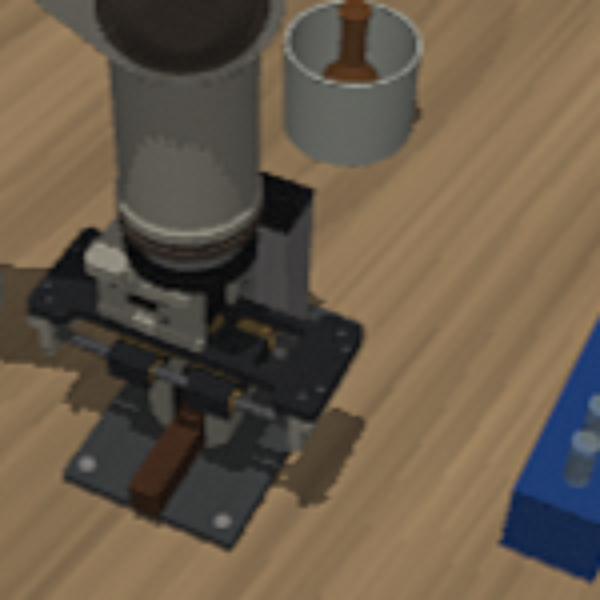

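View pics/w9.png

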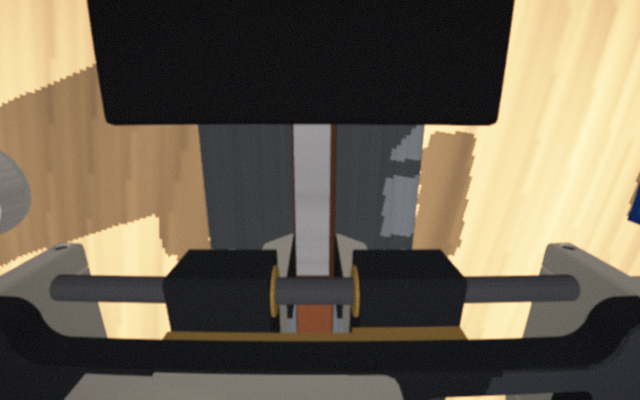

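```bash
python3 - <<'E'
from h import *
from bench import manip
s,z,f0=pickle.load(open("st.pkl","rb"))
print((manip.current_force()-f0).round(2),manip.current_finger_gap())
manip.hand_in()
print((manip.current_force()-f0).round(2),manip.current_clock())
E
```

```text
[  1.71 -15.48  12.48] 0.0197261745033538
the job is handed in; nothing more can be done
the job is handed in; nothing more can be done
```

The job is handed in at about 31 s, with the flask in the beaker and the square still gripped and pressed into the corner. The hand-in gives no verdict, so what follows are my own last checks.

- **Flask:** I gripped it by its rim rather than the neck. A neck grip would have put the fingertips inside the beaker, where they could not open fully. It was lowered until the wrist felt about 1.8 N and released. The scene and top views then showed it standing upright and central, and it still stood so in the last scene view.
- **Square:** I gripped the stock with 40 N, set it on the plate and pushed it into the column.
    - **Push:** the last readings were about 15.5 N towards the column, of which about 3.5 N is probably friction on the plate, and about 12.5 N down.
    - **Contact:** it touched the column within 1.5 mm of where I had measured the corner.
    - **Alignment:** in the wrist pictures the blade was within about 1.5 mm of mid-face. The gripper's final orientation was within 0.001 rad of what I commanded, after I trimmed out 0.6° of flex from the push.
- **Bystanders:** the beaker and the items in the last views looked unmoved. I checked these by eye only and did not re-measure them. The reagent bottle was not in the last pictures.
- **Disagreements:** the cameras differed by 3–5 mm on the beaker and stand positions, well inside the clearances, so I relied on touch for the final fit. I could not see the seam between blade and column directly, so flushness there is inferred from force and position.

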